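# Switch the ball feeder to its other box

### The arm

A 6-joint arm with a two-finger parallel gripper is mounted at the origin on the work surface. World frame = base frame: x ahead of the robot, y to its left, z up, the work surface at z = 0. Lengths are in m, angles in rad, forces in N, time in s.
With the tool pointing down it reaches from about 0.35 to 0.775 m from the base axis. Payload 5.5 kg.
Tool frame: the origin (TCP) lies at the very end of the fingers, on their centre line; the grasp point (between the pads) lies 19 mm behind it; z points along the fingers, y is the line along which they close (so a half turn about z gives the same grasp; the last joint's range is limited). The gripper opens to 85 mm and grips with 20 to 120 N. Pads are 22 mm wide; open, the fingers measure 114 mm over their backs; the gripper's body (76 mm by 85 mm) begins 54 mm behind the grasp point. The pads swing forward as they close: fully open they stand 13 mm farther back than shut.
Start: joints at [1.156, 0.313, 0.046, 1.304, 0, 1.431], TCP at [0.156, 0.553, 0.231] pointing down, gripper open.
Joint ranges: [-2.76, 2.76], [-0.86, 1.69], [-1.03, 1.26], [-2.2, 2.34], [-1.47, 1.5], [-3.14, 3.14]. Speed limits (rad/s): [2.57, 2.57, 3.14, 3.14, 3.14, 3.14].

### API

Orientations are given as a unit quaternion [w, x, y, z].
In Python, from workcell import env gives the robot as it stands. The module is installed in compiled form; this text tells all that it offers.
- The arm moves only by the tool jog_arm, never from a script. Its argument "rows" is a list of rows, each a list of 6 numbers: the shift along the world's x, y, z in units of 40 mm (1.0 is 40 mm), then the turn, a rotation vector about the world's x, y, z in units of 6 degrees (1.0 is 6 degrees). In form: [[x, y, z, wx, wy, wz], ...]. A call has 1 to 12 rows; each row is the pose to reach, as a shift and turn from the pose commanded when the call began; what a row does not reach only later rows make up. A row lasts 1/12 s, in which the tool goes at most 41.7 mm and 7.16 degrees, less where a joint would pass 70% of its speed; a pose out of reach is approached as far as the arm can. A call with a gripper value outside its range is refused whole. "jaw" is the gripper command: -1 is fully open, 1 is shut, values between are in proportion, set as the call begins (left out, the last holds). The fingers move at their own pace and stop on an object; "force" is the grip in N (left out, the last holds). Time passes only in rows, so rows that repeat a pose let the fingers close. It gives the time, the measured TCP pose, the force, the opening and the grip force at its end, in the units of the state.
- env.get_state(): the state, without advancing time (a new reading comes with each control period).
- env.read_camera(name): name is "side" or "top" or "wrist"; returns a dict with "pixels" (420x560x3 uint8, red, green, blue), "mtx" (3x3 intrinsics, pixels), "k1" (the pictures are not rectified: a ray, as slopes to the right and down, at radius r is drawn at 1 + k1 r^2 times it, then the intrinsics apply), "cam_to_world" (4x4, takes a point from camera to world coordinates). Camera axes: x right, y up, looking along -z (the intrinsics and any distortion apply to the point x, -y, -z); pixel columns grow to the right and rows downward; lengths in m; the calibration is good to about 2 mm. A picture is of the moment at which its call begins. There is no depth.
- env.hand_in(): hands the job in; it is judged then, once.
The state is a dict: "clock": time; "joint_pos": joint angles; "qvel": joint speeds; "tau": joint torques, N m; "tcp_pos": TCP position; "orientation": TCP orientation; "wrist_force": force on the tool from outside, world axes, zero at the start; "ft_torque": the same for the moment, N m; "finger_gap": finger opening in m; "grip_force": force on a finger pad.
Only numpy, scipy, OpenCV 4.12 (cv2) and the standard library are available. Lean on these libraries where they do the work, as an engineer would, in place of code of your own. Each camera call takes 0.05 s, during which the arm holds its last target. There are 200 camera calls.

### The job

The seesaw gate of the ball feeder is tipped towards one of its two boxes. With the fingertips, press down the raised yellow plate so that the gate rocks over its pivot to the other side, and only then push the red tab inwards as far as it goes, so that all four steel balls roll down the other chute and come to rest in the other box. Never touch or lift the balls themselves, and leave everything else on the bench where it stands.

Things in the scene. Friction and masses are not known exactly. Their poses are not given: they have to be found in the camera images.
- feeder: Ball feeder, fixed on the bench: brown base board 300 x 640 mm, 12 mm thick (x -95 to 205 mm), steel seesaw gate, two chutes into boxes, feed track. Origin on the bench surface right below the middle of the seesaw's pivot; z up, y along the seesaw (+y to the blue box), x away from the robot, up the track. Its highest point, 221 mm above the bench, is the top of the red push tab.
- rocker (a joint): Seesaw gate's angle about its pivot (75 mm above the bench, along the feeder's x). -0.24 (stop): tipped down to +y, the blue box; +0.24 (stop): down to -y, the green box. Starts at rest at one of these. Top-heavy: pressed past 0 it falls to the other stop and stays; about 1 N on a plate moves it. Open steel trough 220 mm long (y), 44 mm wide; clear splash wall on its robot side up to 176 mm.
- plate_left (a point): Middle of the top of the seesaw's yellow press plate on the +y (blue) side, on the trough's robot side. Plate 44 (x) x 50 (y) x 6 mm, tilting with the trough; the point lies (-46, +85, +63) mm from the pivot in the seesaw's own frame: 138 mm above the bench when level, 156 raised, 116 down. The trough wall beside it stands 10 mm higher; free air below.
- plate_right (a point): Middle of the top of the like yellow press plate on the -y (green) side: (-46, -85, +63) mm from the pivot in the seesaw's own frame; same heights.
- slide (a joint): Travel of the red gate slide along the feeder's +y: 0 to 0.006 at the start (its blade, at x = 75 mm, blocks the track and holds the balls back), stop at 0.045 (fully open; the balls run from about 0.030). Friction about 1.5 N; stays where it is left.
- tab_face (a point): Point on the outer (-y) face of the slide's upright red push tab, to be pushed to +y. Tab 32 (x) x 8 (y) mm; top 221, this point 205, foot 171 mm above the bench, over a steel guide bar 18 mm wide, top at 170 mm, that ends 27 mm outside the face. At slide 0 the point is at x 75, y -84 mm in the feeder's frame; fully open, y -39. A red bridge, top at 184 mm, joins it to the blade.
- track_end (a point): Middle of the feed track's floor at its outlet (feeder x = 28 mm), 150 mm above the bench, above the seesaw's middle. The track is an open aluminium channel 34 mm wide with 20 mm walls; its floor rises 0.105 per unit length to its closed end at x = 200 mm.
- box_left (a point): Middle of the inner floor of the blue box, on the feeder's +y side, 16 mm above the bench. Inside 112 (x) by 122 (y) mm; side walls reach 70 mm, the outer end wall 95 mm above the bench.
- box_right (a point): Middle of the inner floor of the green box, on the feeder's -y side; same sizes.
- ball0: Steel ball, 22 mm across, 43 g, one of four waiting in a row in the feed track behind the red slide's blade. Origin at its centre.
- ball1: Steel ball, 22 mm across, 43 g, one of four waiting in a row in the feed track behind the red slide's blade. Origin at its centre.
- ball2: Steel ball, 22 mm across, 43 g, one of four waiting in a row in the feed track behind the red slide's blade. Origin at its centre.
- ball3: Steel ball, 22 mm across, 43 g, one of four waiting in a row in the feed track behind the red slide's blade. Origin at its centre.
- jar: Bystander, loose. Closed jar with a red cap, 56 mm across, 75 mm tall, standing on the feeder's base board at its rear +y side; origin under its base.
- screwdriver: Bystander, loose. Screwdriver, 180 mm long, lying on the bench to the left; origin near its middle, on the underside.
- tape: Bystander, loose. Roll of brown tape lying flat on the base board at its rear -y side, 90 mm across, 25 mm high; origin under its centre.
- cleaner: Bystander, loose. Orange bottle, 64 mm across, 170 mm tall; origin under its base.
- gel: Bystander, loose. Clear bottle with a white cap, 48 mm across, 120 mm tall; origin under its base.
- mug: Bystander, loose. Blue mug, 76 mm across, 90 mm tall; origin under its base.

How it is judged:
On the way, in this order (a step that is already met when the one before it is completed fails the run):
1. the seesaw gate is rocked over to the side opposite to its start while the red slide is still shut (distance of plate_left from where it was at the start of the episode above 0.028 m and (value of joint rocker above 0.2 rad or value of joint rocker below -0.2 rad) and value of joint slide below 0.015 m), for 0.2 s.
2. the red slide is pushed open (value of joint slide above 0.035 m), for 0.1 s.
At the end, for the whole second after the job is handed in: The seesaw gate rests tipped to the side opposite to its start (beyond 0.2 rad, its stop being 0.24), the red slide is open (beyond 35 mm of 45), and all four balls lie in the box of that side, moving slower than 0.1 m/s (distance of plate_left from where it was at the start of the episode above 0.028 m and value of joint slide above 0.035 m and ((value of joint rocker below -0.2 rad and (x of ball0 in the frame of box_left between -0.058 and 0.058 m and y of ball0 in the frame of box_left between -0.065 and 0.065 m and z of ball0 in the frame of box_left between 0 and 0.03 m) and (x of ball1 in the frame of box_left between -0.058 and 0.058 m and y of ball1 in the frame of box_left between -0.065 and 0.065 m and z of ball1 in the frame of box_left between 0 and 0.03 m) and (x of ball2 in the frame of box_left between -0.058 and 0.058 m and y of ball2 in the frame of box_left between -0.065 and 0.065 m and z of ball2 in the frame of box_left between 0 and 0.03 m) and (x of ball3 in the frame of box_left between -0.058 and 0.058 m and y of ball3 in the frame of box_left between -0.065 and 0.065 m and z of ball3 in the frame of box_left between 0 and 0.03 m)) or (value of joint rocker above 0.2 rad and (x of ball0 in the frame of box_right between -0.058 and 0.058 m and y of ball0 in the frame of box_right between -0.065 and 0.065 m and z of ball0 in the frame of box_right between 0 and 0.03 m) and (x of ball1 in the frame of box_right between -0.058 and 0.058 m and y of ball1 in the frame of box_right between -0.065 and 0.065 m and z of ball1 in the frame of box_right between 0 and 0.03 m) and (x of ball2 in the frame of box_right between -0.058 and 0.058 m and y of ball2 in the frame of box_right between -0.065 and 0.065 m and z of ball2 in the frame of box_right between 0 and 0.03 m) and (x of ball3 in the frame of box_right between -0.058 and 0.058 m and y of ball3 in the frame of box_right between -0.065 and 0.065 m and z of ball3 in the frame of box_right between 0 and 0.03 m))) and linear speed of each of ball0, ball1, ball2, ball3 below 0.1 m/s); the robot touches nothing.
It fails at once if the robot touches a ball (contact force between any of the fingers, the arm and ball0 above 0.3 N or contact force between any of the fingers, the arm and ball1 above 0.3 N or contact force between any of the fingers, the arm and ball2 above 0.3 N or contact force between any of the fingers, the arm and ball3 above 0.3 N).
It fails at once if a ball is lifted out of the feeder (z of any of ball0, ball1, ball2, ball3 in the frame of feeder above 0.21 m).
It fails at once if one of the other loose things on the bench is shifted by more than 25 mm or lifted (distance of any of jar, screwdriver, tape, cleaner, gel, mug from where it was at the start of the episode above 0.025 m).
It also fails if it takes over 42 s, if anything falls off the work surface, if the arm or the gripper's body presses on something with over 40 N, if the wrist force passes 120 N, or if a joint passes its speed limit or range.

## Working session

There is one attempt and no reset: what is moved stays moved. The work goes in short steps, Python scripts to look and compute and a tool call to move; the robot and the scene stay as the last step left them, time stands still between calls to the robot, and variables do not carry over. Pictures are saved under pics/ and viewed, at most 10 in all, crops included, and the job is handed in when it is done.

Besides the shell and the picture viewer there is one more tool, called after "Emit:" as name(argument=value, ...), one argument or row to a line, values as JSON. jog_arm: Moves the arm, as the interface text tells. Its arguments: {"type":"object","properties":{"rows":{"type":"array","items":{"type":"array","items":{"type":"number"}}},"jaw":{"type":"number"},"force":{"type":"number"}},"required":["rows"]}

```bash
mkdir -p pics; cat > h.py <<'E'
import numpy as np, cv2
from workcell import env
def ray(c,uv):
    k=np.array(c["mtx"],float); s=(np.array(uv,float)-k[:2,2])/[k[0,0],k[1,1]]
    s0=s.copy()
    for _ in range(20): s0=s/(1+c["k1"]*(s0@s0))
    T=np.array(c["cam_to_world"]); d=T[:3,:3]@[s0[0],-s0[1],-1]
    return T[:3,3],d
def onz(c,uv,z):
    o,d=ray(c,uv); return o+d*(z-o[2])/d[2]
def proj(c,p):
    T=np.array(c["cam_to_world"]); q=T[:3,:3].T@(np.array(p)-T[:3,3]); s=np.array([q[0],-q[1]])/-q[2]
    s=s*(1+c["k1"]*(s@s)); k=np.array(c["mtx"]); return s*[k[0,0],k[1,1]]+k[:2,2]
E
python3 - <<'E'
from h import *
for n in("top","side"):
    c=env.read_camera(n); cv2.imwrite(f"pics/{n}0.png",c["pixels"][:,:,::-1])
    np.save(f"{n}0.npy",c,allow_pickle=True)
    print(n,np.round(c["cam_to_world"],3).tolist())
    hsv=cv2.cvtColor(c["pixels"],cv2.COLOR_RGB2HSV)
    for col,lo,hi in(("yellow",(22,120,100),(34,255,255)),("red",(0,150,90),(6,255,255)),("blue",(100,120,60),(125,255,255)),("green",(45,80,50),(85,255,255))):
        m=cv2.inRange(hsv,lo,hi); nn,l,s,ce=cv2.connectedComponentsWithStats(m)
        print(col,[(s[i].tolist(),ce[i].round(1).tolist()) for i in range(1,nn) if s[i][4]>40])
E
```

```text
top [[-0.02, 0.983, -0.181, 0.345], [-1.0, -0.02, 0.003, 0.012], [-0.001, 0.181, 0.983, 1.195], [0.0, 0.0, 0.0, 1.0]]
yellow [([222, 196, 22, 20, 316], [232.6, 205.5]), ([282, 213, 21, 19, 295], [292.2, 222.1])]
red [([231, 144, 17, 16, 218], [238.9, 151.3]), ([262, 163, 38, 12, 134], [283.4, 168.3]), ([99, 286, 16, 31, 229], [106.4, 301.2])]
blue [([153, 156, 13, 39, 71], [158.8, 175.4]), ([156, 159, 54, 48, 1391], [183.5, 184.3]), ([433, 198, 16, 24, 143], [439.6, 211.0])]
green [([52, 80, 91, 45, 3895], [97.5, 102.1]), ([318, 196, 56, 51, 1682], [345.2, 222.5])]
side [[0.831, 0.34, -0.44, -0.105], [-0.556, 0.501, -0.663, -0.974], [-0.005, 0.796, 0.605, 1.046], [0.0, 0.0, 0.0, 1.0]]
yellow [([241, 174, 18, 15, 183], [249.3, 180.8]), ([257, 215, 20, 18, 249], [266.0, 223.2])]
red [([291, 175, 19, 21, 180], [301.4, 186.0]), ([124, 181, 26, 10, 155], [136.6, 185.4])]
blue [([228, 154, 39, 44, 869], [243.6, 171.6])]
green [([237, 103, 63, 54, 2257], [268.6, 128.6]), ([271, 245, 58, 53, 1837], [299.5, 272.2])]
```

View pics/top0.png

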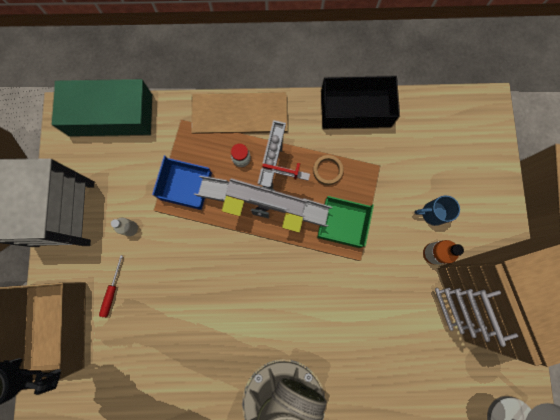

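View pics/side0.png

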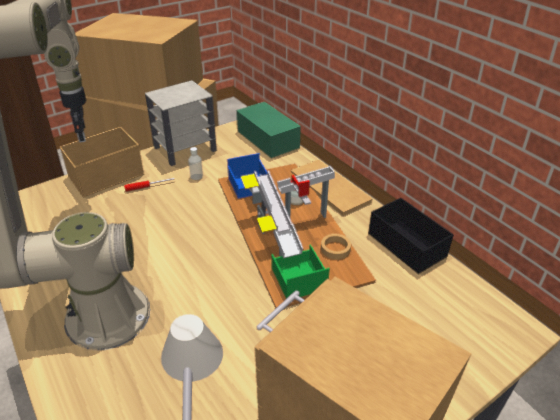

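The top view shows the feeder with its y axis running from green (345,222) to blue (183,184). The yellow plates are at (233,205) and (292,222), and the red tab and bridge are near (283,168).

```bash
python3 - <<'E'
from h import *
t=np.load("top0.npy",allow_pickle=True).item(); s=np.load("side0.npy",allow_pickle=True).item()
def tri(a,b):
    o1,d1=ray(t,a);o2,d2=ray(s,b)
    k=np.linalg.lstsq(np.c_[d1,-d2],o2-o1,rcond=None)[0]
    p,q=o1+k[0]*d1,o2+k[1]*d2; return (p+q)/2,np.linalg.norm(p-q)
L,e1=tri((232.6,205.5),(249.3,180.8));R,e2=tri((292.2,222.1),(266,223.2))
print("plates",L,e1,R,e2)
for hl,hr in((.156,.116),(.116,.156)):
    l=onz(t,(232.6,205.5),hl);r=onz(t,(292.2,222.1),hr);print(l,r,np.linalg.norm((l-r)[:2]))
    # side check
    print(" side pred",proj(s,l),proj(s,r))
    v=(l-r)[:2];yaw=np.arctan2(-v[0],v[1]);ex=np.array([np.cos(yaw),np.sin(yaw)]);ey=np.array([-ex[1],ex[0]])
    for off in(-.046,):
        O=(l+r)[:2]/2-off*ex
        print(" yaw",np.degrees(yaw),"origin",O)
    for nm,p in(("tab",(.075,-.084,.205)),("tabtop",(.075,-.080,.221)),("board+x+y",(.205,.32,.012)),("board-x-y",(-.095,-.32,.012)),("+x-y",(.205,-.32,.012)),("-x+y",(-.095,.32,.012))):
        w=np.r_[O+p[0]*ex+p[1]*ey,p[2]];print("  ",nm,w.round(4),proj(t,w).round(1),proj(s,w).round(1))
im=np.hstack([cv2.resize(t["pixels"][110:270,140:390],None,fx=3,fy=3,interpolation=cv2.INTER_CUBIC)])
cv2.imwrite("pics/topc.png",im[:,:,::-1])
cv2.imwrite("pics/sidec.png",cv2.resize(s["pixels"][145:305,215:375],None,fx=3.7,fy=3.7,interpolation=cv2.INTER_CUBIC)[:,:,::-1])
E
```

```text
plates [0.53391291 0.12286499 0.15858218] 0.0017942535266047 [ 0.49165402 -0.03568302  0.11784459] 0.0022246420273956432
[0.53521117 0.12276898 0.156     ] [ 0.49292297 -0.03624769  0.116     ] 0.16454359301371393
 side pred [249.98831263 181.30958794] [266.86068127 223.55737482]
 yaw -14.892306174131951 origin [0.55852195 0.0314385 ]
   tab [ 0.6094 -0.069   0.205 ] [305.1 172.2] [307.1 190.9]
   tabtop [ 0.6104 -0.0651  0.221 ] [304.  170.2] [306.7 185.5]
   board+x+y [0.8389 0.288  0.012 ] [184.8 119.9] [297.2 165.6]
   board-x-y [ 0.3845 -0.2534  0.012 ] [365.5 261.9] [278.  311.9]
   +x-y [ 0.6744 -0.3305  0.012 ] [384.7 166.4] [378.8 284.2]
   -x+y [0.549  0.3651 0.012 ] [157.3 211.2] [219.3 180.8]
[0.54254978 0.12701551 0.116     ] [ 0.48742338 -0.03444415  0.156     ] 0.1706110860282344
 side pred [251.68939848 190.31140503] [264.70293363 213.1021286 ]
 yaw -18.851195954879483 origin [0.55851918 0.03142255]
   tab [ 0.6024 -0.0723  0.205 ] [306.4 174.9] [305.8 192.3]
   tabtop [ 0.6036 -0.0685  0.221 ] [305.4 172.8] [305.5 186.9]
   board+x+y [0.8559 0.268  0.012 ] [191.3 114.7] [304.  166.6]
   board-x-y [ 0.3652 -0.2407  0.012 ] [361.5 268.6] [269.3 312. ]
   +x-y [ 0.6491 -0.3377  0.012 ] [387.6 174.3] [373.8 289.5]
   -x+y [0.572 0.365 0.012] [157.6 203.7] [224.9 178.8]
```

View pics/topc.png

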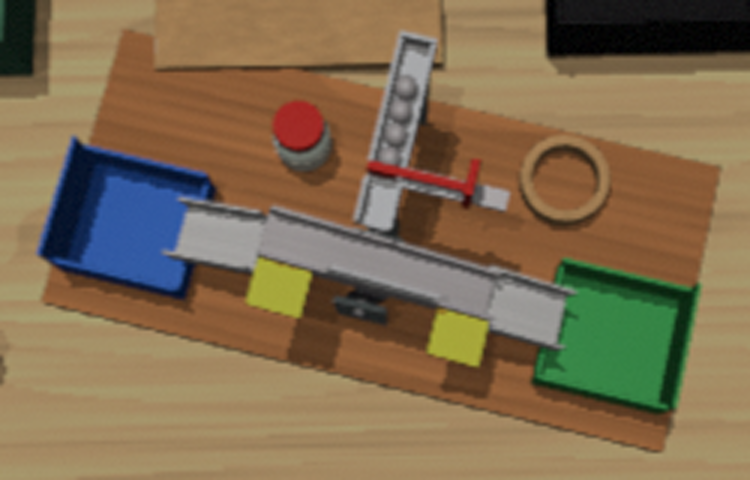

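View pics/sidec.png

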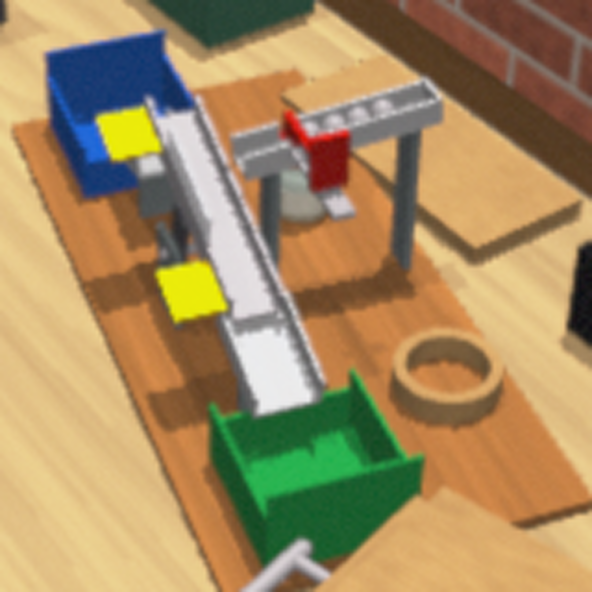

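Blue plate is up: triangulated heights are 0.159 left and 0.118 right, against 0.156 and 0.116 expected. So the rocker is at +0.24, and the left plate is the one to press. The plate's tilt shift of 15 mm in y accounts for the board corners' offset, and it puts the tab's outer edge at the observed (299,172).

```bash
python3 - <<'E'
from h import *
from scipy.spatial.transform import Rotation as Ro
t=np.load("top0.npy",allow_pickle=True).item()
s=env.get_state();q=s["orientation"];M=Ro.from_quat([q[1],q[2],q[3],q[0]]).as_matrix()
print(s["clock"],s["tcp_pos"],M.round(3).tolist(),"tool y yaw",np.degrees(np.arctan2(M[1,1],M[0,1])))
C={k:onz(t,v,.012)[:2] for k,v in dict(a=(181.7,120),b=(380,165.7),c=(360.7,260),d=(154,210.7)).items()}
for i,j in("ba","cd"): v=C[j]-C[i];print("yaw board",np.degrees(np.arctan2(-v[0],v[1])),np.linalg.norm(v))
y=np.radians(-14.9);ex=np.array([np.cos(y),np.sin(y)]);ey=np.array([-ex[1],ex[0]])
O1=sum(C.values())/4-.055*ex;O2=np.array([.5585,.0314])+.015*ey;print("origin",O1,O2)
O=O2
for n,p in(("plate",(-.048,.068)),("tabface",(.075,-.084)),("pre",(.075,-.125)),("open",(.075,-.039))): print(n,O+p[0]*ex+p[1]*ey, (O+p[0]*ex+p[1]*ey-np.array(s["tcp_pos"])[:2])/.04)
E
```

```text
0.1 [0.1558448  0.55300499 0.23049267] [[-0.962, 0.271, -0.001], [0.271, 0.962, -0.002], [0.0, -0.002, -1.0]] tool y yaw 74.25699182579143
yaw board -14.760983310248434 0.6351265943518484
yaw board -14.60506916886687 0.635424898561299
origin [0.5609752  0.04340025] [0.56235699 0.04589564]
plate [0.53345597 0.12395159] [  9.44027935 -10.72633514]
tabface [ 0.61323604 -0.05456491] [ 11.43478118 -15.18924758]
pre [ 0.6026936  -0.09418633] [ 11.17122007 -16.17978306]
open [ 0.62480702 -0.01107799] [ 11.72405557 -14.10207449]
```

Emit:
jog_arm(
  rows=[
    [0.2,-0.25,0,0,0,0],
    [0.7,-0.8,0,0,0,0],
    [1.25,-1.4,0,0,0,0],
    [1.8,-2.05,0,0,0,0],
    [2.35,-2.7,0,0,0,0],
    [2.9,-3.3,0,0,0,0],
    [3.45,-3.9,0,0,0,0],
    [4.0,-4.55,0,0,0,0],
    [4.55,-5.15,0,0,0,0],
    [5.1,-5.8,0,0,0,0],
    [5.65,-6.4,0,0,0,0],
    [6.2,-7.05,0,0,0,0],
  ],
  jaw=1,
)

```text
clock: 1.1
tcp_pos: [0.4047, 0.2695, 0.2312]
orientation: [-0.0, 0.137, 0.991, -0.0]
wrist_force: [0.4, 0.5, -0.7]
finger_gap: -0.0
grip_force: 0.0
```

Emit:
jog_arm(
  rows=[
    [0.55,-0.6,0,0,0,0],
    [1.1,-1.25,0,0,0,0],
    [1.65,-1.9,0,0,0,0],
    [2.2,-2.5,0,0,0,0],
    [2.65,-3.0,0,0,0,0],
    [3.0,-3.4,0,0,0,0],
    [3.2,-3.6,0,0,0,0],
    [3.25,-3.68,0,0,0,0],
    [3.25,-3.68,0,0,0,0],
  ],
)

```text
clock: 1.85
tcp_pos: [0.5339, 0.1236, 0.231]
orientation: [-0.0, 0.138, 0.99, 0.0]
wrist_force: [0.2, -0.0, 0.4]
finger_gap: -0.0004
grip_force: 0.0
```

Emit:
jog_arm(
  rows=[
    [0,0,-0.3,0,0,0],
    [0,0,-0.7,0,0,0],
    [0,0,-1.1,0,0,0],
    [0,0,-1.5,0,0,0],
    [0,0,-1.75,0,0,0],
    [0,0,-1.95,0,0,0],
    [0,0,-2.15,0,0,0],
    [0,0,-2.35,0,0,0],
    [0,0,-2.5,0,0,0],
    [0,0,-2.6,0,0,0],
    [0,0,-2.65,0,0,0],
    [0,0,-2.65,0,0,0],
  ],
)

```text
clock: 2.85
tcp_pos: [0.5338, 0.1241, 0.1249]
orientation: [-0.0, 0.137, 0.991, -0.0]
wrist_force: [-0.2, -0.3, -0.2]
finger_gap: -0.0002
grip_force: 0.0
```

```bash
python3 - <<'E'
from h import *
print(env.get_state()["wrist_force"])
s=env.read_camera("side")
cv2.imwrite("pics/s1.png",cv2.resize(s["pixels"][125:305,195:375],None,fx=3.3,fy=3.3,interpolation=cv2.INTER_CUBIC)[:,:,::-1])
E
```

```text
[-0.22446109 -0.3272327  -0.2015351 ]
```

View pics/s1.png

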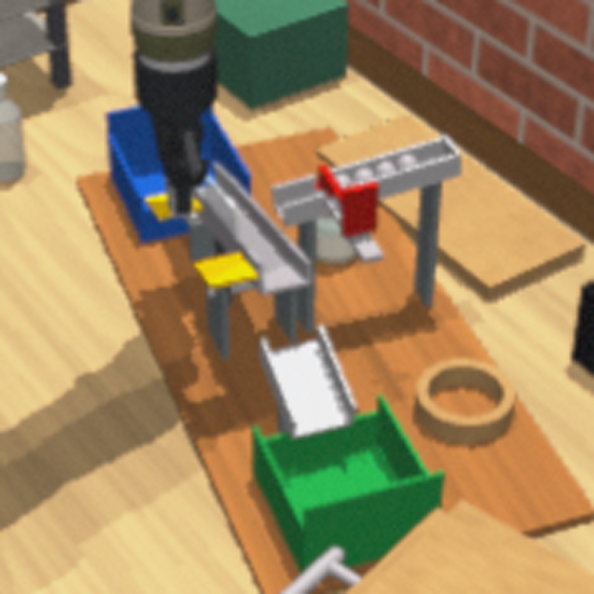

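The gate has rocked over: the left plate, around (172,205) in the crop, is down and the right one is up. The slide is still shut. Next I lift and move to the outside of the tab.

Emit:
jog_arm(
  rows=[
    [0,0,0.3,0,0,0],
    [0,0,0.9,0,0,0],
    [0,0,1.6,0,0,0],
    [0,0,2.3,0,0,0],
    [0,0,3.0,0,0,0],
    [0,0,3.4,0,0,0],
    [0,0,3.5,0,0,0],
    [0,0,3.5,0,0,0],
  ],
)

```text
clock: 3.57
tcp_pos: [0.5351, 0.1242, 0.2669]
orientation: [0.002, 0.137, 0.991, 0.0]
wrist_force: [0.5, 0.2, -0.8]
finger_gap: -0.0002
grip_force: 0.0
```

Emit:
jog_arm(
  rows=[
    [0.1,-0.3,0,0,0,0],
    [0.25,-0.9,0,0,0,0],
    [0.45,-1.6,0,0,0,0],
    [0.7,-2.3,0,0,0,0],
    [0.9,-3.0,0,0,0,0],
    [1.1,-3.7,0,0,0,0],
    [1.35,-4.4,0,0,0,0],
    [1.55,-5.0,0,0,0,0],
    [1.65,-5.4,0,0,0,0],
    [1.69,-5.58,0,0,0,0],
    [1.69,-5.58,0,0,0,0],
  ],
)

```text
clock: 4.48
tcp_pos: [0.6012, -0.1005, 0.2637]
orientation: [-0.001, 0.138, 0.99, 0.0]
wrist_force: [-0.2, -0.4, -0.0]
finger_gap: 0.0002
grip_force: 0.0
```

Emit:
jog_arm(
  rows=[
    [0,0,-0.3,0,0,0],
    [0,0,-0.7,0,0,0],
    [0,0,-1.1,0,0,0],
    [0,0,-1.5,0,0,0],
    [0,0,-1.8,0,0,0],
    [0,0,-1.9,0,0,0],
    [0,0,-1.9,0,0,0],
  ],
)

```text
clock: 5.07
tcp_pos: [0.6004, -0.0973, 0.1881]
orientation: [-0.001, 0.136, 0.991, 0.0]
wrist_force: [-0.3, 0.2, 1.6]
finger_gap: 0.0002
grip_force: 0.0
```

```bash
python3 - <<'E'
from h import *
print(env.get_state()["wrist_force"])
a=env.read_camera("side")["pixels"][125:305,195:375];b=env.read_camera("top")["pixels"][120:260,150:380]
cv2.imwrite("pics/s2.png",np.hstack([cv2.resize(a,(350,350),interpolation=cv2.INTER_CUBIC),cv2.resize(b,(440,350))])[:,:,::-1])
E
```

```text
[-0.32017353  0.23254674  1.63813278]
```

View pics/s2.png

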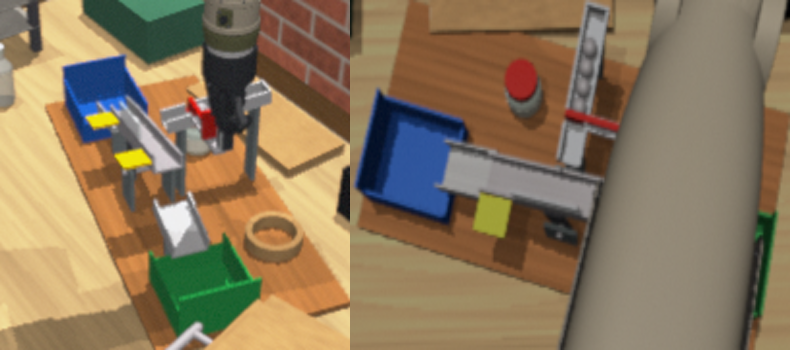

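The finger stands outside the tab, with the gate rocked to blue and the slide shut.

Emit:
jog_arm(
  rows=[
    [0.03,0.1,0,0,0,0],
    [0.07,0.25,0,0,0,0],
    [0.11,0.4,0,0,0,0],
    [0.15,0.55,0,0,0,0],
    [0.19,0.7,0,0,0,0],
    [0.23,0.85,0,0,0,0],
    [0.27,1.0,0,0,0,0],
    [0.31,1.15,0,0,0,0],
    [0.35,1.3,0,0,0,0],
    [0.39,1.45,0,0,0,0],
    [0.43,1.6,0,0,0,0],
    [0.46,1.7,0,0,0,0],
  ],
)

```text
clock: 6.17
tcp_pos: [0.6201, -0.0302, 0.1893]
orientation: [-0.0, 0.137, 0.991, 0.0]
wrist_force: [-0.5, -1.5, 1.7]
finger_gap: -0.0001
grip_force: 0.8
```

Emit:
jog_arm(
  rows=[
    [0.01,0.03,0,0,0,0],
    [0.02,0.06,0,0,0,0],
    [0.02,0.08,0,0,0,0],
    [0.02,0.08,0,0,0,0],
  ],
)

```text
clock: 6.5
tcp_pos: [0.6209, -0.0277, 0.1892]
orientation: [0.0, 0.137, 0.991, 0.0]
wrist_force: [-0.6, -0.2, 0.4]
finger_gap: 0.0003
grip_force: 0.2
```

Emit:
jog_arm(
  rows=[
    [0.01,0.05,0,0,0,0],
    [0.03,0.1,0,0,0,0],
    [0.03,0.13,0,0,0,0],
    [0.03,0.13,0,0,0,0],
  ],
)

```text
clock: 6.83
tcp_pos: [0.6223, -0.0224, 0.1893]
orientation: [0.0, 0.137, 0.991, 0.0]
wrist_force: [-0.3, -0.5, -0.4]
finger_gap: 0.0004
grip_force: 0.4
```

Emit:
jog_arm(
  rows=[
    [0.01,0.03,0,0,0,0],
    [0.02,0.06,0,0,0,0],
    [0.03,0.1,0,0,0,0],
  ],
)

```text
clock: 7.08
tcp_pos: [0.6224, -0.0218, 0.1894]
orientation: [-0.0, 0.138, 0.99, -0.003]
wrist_force: [-5.1, -16.4, 1.4]
finger_gap: -0.0002
grip_force: 8.5
```

```bash
python3 - <<'E'
from h import *
print(env.get_state()["wrist_force"])
a=env.read_camera("side")["pixels"][125:305,195:375];b=env.read_camera("top")["pixels"][120:260,150:380]
cv2.imwrite("pics/s3.png",np.hstack([cv2.resize(a,(350,350),interpolation=cv2.INTER_CUBIC),cv2.resize(b,(440,350))])[:,:,::-1])
E
```

```text
[ -5.10015091 -16.40733239   1.3784285 ]
```

View pics/s3.png

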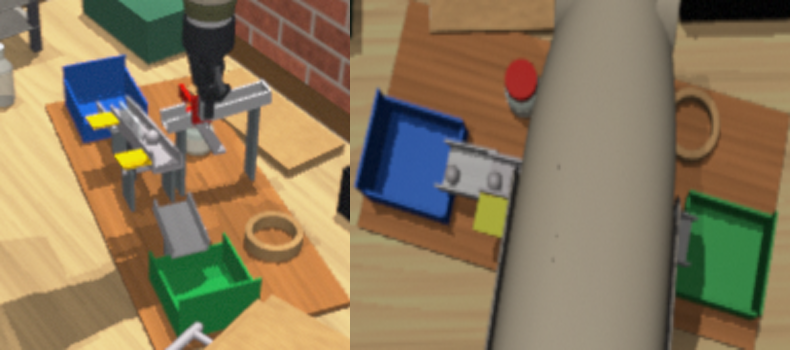

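The force of 17 N shows the slide is at its stop, and the balls are rolling to the blue side, seen at (453,175) and (495,180). I now back off and lift clear, out to the -y side.

Emit:
jog_arm(
  rows=[
    [-0.05,-0.2,0,0,0,0],
    [-0.13,-0.5,0,0,0,0],
    [-0.23,-0.9,0,0,0,0],
    [-0.3,-1.2,0,0,0,0],
    [-0.3,-1.2,0.4,0,0,0],
    [-0.3,-1.2,1.0,0,0,0],
    [-0.3,-1.2,1.6,0,0,0],
    [-0.3,-1.2,2.2,0,0,0],
    [-0.5,-1.6,2.7,0,0,0],
    [-0.8,-2.2,3.0,0,0,0],
    [-1.3,-2.9,3.0,0,0,0],
    [-1.8,-3.6,3.0,0,0,0],
  ],
)

```text
clock: 8.18
tcp_pos: [0.5514, -0.1636, 0.3104]
orientation: [0.001, 0.136, 0.991, -0.0]
wrist_force: [0.0, -0.6, 0.2]
finger_gap: 0.0001
grip_force: 0.0
```

Emit:
jog_arm(
  rows=[
    [-0.5,-0.7,0,0,0,0],
    [-1.0,-1.4,0,0,0,0],
    [-1.5,-2.1,0,0,0,0],
    [-1.9,-2.6,0,0,0,0],
    [-2.0,-2.8,0,0,0,0],
    [-2.0,-2.8,0,0,0,0],
    [-2.0,-2.8,0,0,0,0],
    [-2.0,-2.8,0,0,0,0],
    [-2.0,-2.8,0,0,0,0],
    [-2.0,-2.8,0,0,0,0],
    [-2.0,-2.8,0,0,0,0],
    [-2.0,-2.8,0,0,0,0],
  ],
)

```text
clock: 9.18
tcp_pos: [0.4717, -0.2739, 0.3093]
orientation: [0.0, 0.136, 0.991, 0.0]
wrist_force: [-0.9, -0.5, 1.4]
finger_gap: 0.0003
grip_force: 0.0
```

```bash
python3 - <<'E'
from h import *
print(env.get_state()["wrist_force"])
a=env.read_camera("side")["pixels"][125:305,195:375];b=env.read_camera("top")["pixels"][120:260,150:380]
cv2.imwrite("pics/s4.png",np.hstack([cv2.resize(a,(350,350),interpolation=cv2.INTER_CUBIC),cv2.resize(b,(440,350))])[:,:,::-1])
E
```

```text
[-0.92712166 -0.45219543  1.3669922 ]
```

View pics/s4.png

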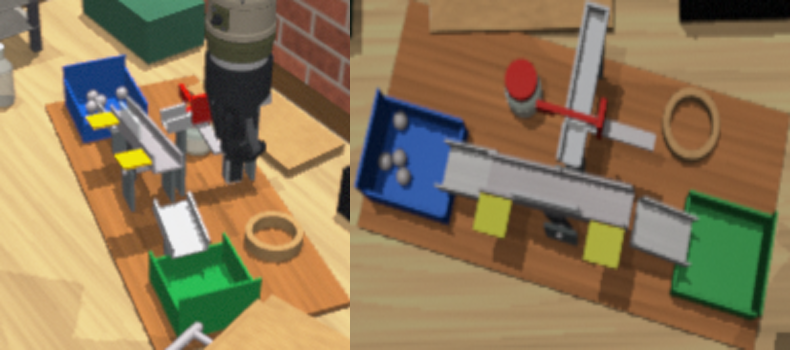

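All four balls are in the blue box, around (400,150), the slide is open and the gate is tipped to blue. I'll let things settle briefly, then hand in.

Emit:
jog_arm(
  rows=[
    [0,0,0,0,0,0],
    [0,0,0,0,0,0],
    [0,0,0,0,0,0],
    [0,0,0,0,0,0],
    [0,0,0,0,0,0],
    [0,0,0,0,0,0],
    [0,0,0,0,0,0],
    [0,0,0,0,0,0],
    [0,0,0,0,0,0],
    [0,0,0,0,0,0],
    [0,0,0,0,0,0],
    [0,0,0,0,0,0],
  ],
)

```text
clock: 10.28
tcp_pos: [0.4713, -0.2745, 0.3093]
orientation: [0.0, 0.137, 0.991, 0.0]
wrist_force: [0.5, 0.3, 0.9]
finger_gap: 0.0003
grip_force: 0.0
```

Emit:
jog_arm(
  rows=[
    [0,0,0,0,0,0],
    [0,0,0,0,0,0],
    [0,0,0,0,0,0],
    [0,0,0,0,0,0],
    [0,0,0,0,0,0],
    [0,0,0,0,0,0],
    [0,0,0,0,0,0],
    [0,0,0,0,0,0],
    [0,0,0,0,0,0],
    [0,0,0,0,0,0],
    [0,0,0,0,0,0],
    [0,0,0,0,0,0],
  ],
)

```text
clock: 11.28
tcp_pos: [0.4713, -0.2745, 0.3093]
orientation: [0.0, 0.137, 0.991, 0.0]
wrist_force: [-0.3, 0.3, 0.1]
finger_gap: -0.0
grip_force: 0.0
```

```bash
python3 -c "
from workcell import env
print(env.hand_in())"
```

```text
the job is handed in; nothing more can be done
None
```

I handed the job in at about 11.3 s: the gate is rocked to the blue side, the slide is pushed to its stop, and the last pictures show all four balls in the blue box; the hand-in returned no verdict.

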